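# Shingle the roof of a clay model house

### The job

The model house has its first, lowest roof strip fixed. Lay the long red strip above it so that it overlaps it, with its lower edge along the white line and its own white line on the uphill side; then lay the long blue strip in the same way, with its lower edge along the red strip's white line. Keep the ends of all three in line, each strip lying flat on the one below; the short strips are not needed.

Things in the scene. Friction and masses are not known exactly. Their poses are not given: they have to be found in the camera images.
- eave_line (a point): Middle of the white line on the face of the fixed lowest roof strip (red, 56x140x8 mm) of a grey clay house 100 mm high. x: up along the face (13 degrees above level), y: along the line, z: out of the face. Line 38 mm above the strip's lower edge, 18 mm below its upper. Roof above is open: two gable tops (14 mm wide, 62 mm either side) carry upper edges; laid strips lie parallel to the fixed one.
- red_centre (a point): Centre (half-way up) of the long loose terracotta-red strip of fired clay with one white line, 56 x 140 x 8 mm, about 0.13 kg, face up on the table. x runs across its 56 mm width towards the edge to lie uphill, y along its length, z up out of its face. A red strip 80 mm long without a line is a bystander.
- red_line (a point): Middle of the white line on the top face of that long loose red strip, 38 mm from its lower edge: 10 mm along x and 4 mm along z from the strip's centre. Same axes as the strip.
- blue_centre (a point): Centre (half-way up its thickness) of the long loose blue glazed strip of fired clay, without a line, 56 x 140 x 8 mm, about 0.13 kg, lying on the table. x runs across its 56 mm width, y along its 140 mm length, z up. A blue strip 80 mm long is a bystander.
Mind the look-alikes: they are no part of the job. What is shaped like the part that bears red_centre but green or grey is not meant.

How it is judged:
By the outcome, as a careful person would: the job done as asked, in the order asked, and still so for the second after the job is handed in, with the robot touching nothing.
It also fails if it takes over 59 s, if anything falls off the work surface, if the arm or the gripper's body presses on something with over 40 N, if the wrist force passes 120 N, or if a joint passes its speed limit or range.

### The arm

A 6-joint arm with a two-finger parallel gripper is mounted at the origin on the work surface. World frame = base frame: x ahead of the robot, y to its left, z up, the work surface at z = 0. Lengths are in m, angles in degrees, forces in N, time in s.
With the tool pointing down it reaches from about 0.35 to 0.925 m from the base axis. Payload 6.4 kg.
Tool frame: the origin (TCP) lies at the centre of the arm's flange, where the gripper is bolted on; the fingertips stand 199 mm ahead of it and the grasp point (between the pads) lies robot.grip_depth ahead of it (robot.grip_depth is the distance from the TCP to the grasp point, in m); z points along the fingers, x is the direction in which the jaws open and shut, and the axes are right-handed (so a half turn about z gives the same grasp; the last joint's range is limited). The gripper opens to 94 mm and grips with 3 to 60 N. Pads are 16 mm wide; open, the fingers measure 119 mm over their backs; the gripper's body (75 mm by 177 mm) begins 78 mm behind the grasp point.
Start: joints at [53.279, 14.043, 89.255, -0, 76.702, -9.975], TCP at [0.293, 0.58, 0.405] pointing down, gripper open.
Joint ranges: [-179.41, 179.41], [-58.25, 129.5], [7.25, 145.43], [-54.29, 234.29], [11.92, 165.04], [-157.13, 157.13]. Speed limits (degrees/s): [147.25, 147.25, 180, 180, 180, 180].

### API

Orientations are given as a 3x3 rotation matrix whose columns are the frame's x, y, z axes.
In Python, from station import robot gives the robot as it stands. The module is installed in compiled form; this text tells all that it offers.
- The arm moves only by the tool apply_moves, never from a script. Its argument "commands" is one flat list of numbers, 6 for each row, row after row: the shift along the tool's x, y, z scaled (see below), then the turn, a rotation vector about the tool's x, y, z scaled (see below). In form: [x, y, z, ax, ay, az, x, y, z, ax, ay, az, ...]. A call has 1 to 20 rows; each row is the pose to reach, as a shift and turn from the pose commanded when the call began, along the tool's axes at that moment; what a row does not reach only later rows make up. The controller multiplies each number of a shift by 0.25 m and each number of a turn by 0.5 rad. A row lasts 1/10 s, in which the tool goes at most 50 mm and 8.59 degrees, less where a joint would pass 70% of its speed; a pose out of reach is approached as far as the arm can. A call with a number of a shift or a turn outside -1 to 1 is refused whole. A call with a gripper value outside its range is refused whole. "jaw" is the opening, from -1 (shut) to 1 (fully open), so that 0 is half open, set as the call begins (left out, the last holds). The fingers move at their own pace and stop on an object; "newtons" is the grip in N (left out, the last holds). Time passes only in rows, so rows that repeat a pose let the fingers close. It gives the time, the measured TCP pose, the force and the opening at its end, in the units of the state.
- robot.get_obs(): the state, without advancing time (a new reading comes with each control period).
- robot.camera(name): name is "scene" or "top"; returns a dict with "pixels" (400x640x3 uint8, blue, green, red), "mtx" (3x3 intrinsics, pixels), "k1" (the pictures are not rectified: a ray, as slopes to the right and down, at radius r is drawn at 1 + k1 r^2 times it, then the intrinsics apply), "cam_to_world" (4x4, takes a point from camera to world coordinates). Camera axes: x right, y down, z forward; pixel columns grow to the right and rows downward; lengths in m; the calibration is good to about 2 mm. A picture is of the moment at which its call begins. There is no depth.
- robot.job_done(): hands the job in, once; it reports no verdict.
The state is a dict: "time": time; "joint_pos": joint angles; "joint_vel": joint speeds; "effort": joint torques, N m; "eef_pos": TCP position; "orientation": TCP orientation; "contact_force": force on the tool from outside, world axes, zero at the start; "wrist_torque": the same for the moment, N m; "opening": opening from 0.0 (shut) to 1.0 (fully open).
Only numpy, scipy, OpenCV 4.12 (cv2) and the standard library are available. Lean on these libraries where they do the work, as an engineer would, in place of code of your own. Each camera call takes 0.05 s, during which the arm holds its last target. There are 200 camera calls.

## Working session

There is one attempt and no reset: what is moved stays moved. The work goes in short steps, Python scripts to look and compute and a tool call to move; the robot and the scene stay as the last step left them, time stands still between calls to the robot, and variables do not carry over. Pictures are saved under pics/ and viewed, about 8 in all and at most 12, crops included, and the job is handed in when it is done.

Besides the shell and the picture viewer there is one more tool, called after "Emit:" by a JSON object that holds its "api" and its "payload". apply_moves: Moves the arm, as the interface text tells. Shifts and turns lie within -1 to 1; 1 stands for 0.25 m of shift or 0.5 rad of turn. Its arguments: {"type":"object","properties":{"commands":{"type":"array"},"jaw":{"type":"number"},"newtons":{"type":"number"}},"required":["commands"]}

```bash
mkdir -p pics; ls; python3 - <<'E'
from station import robot
import cv2,numpy as np
print(robot.grip_depth); o=robot.get_obs(); print(o)
for n in("scene","top"):
    c=robot.camera(n); cv2.imwrite(f"pics/{n}0.png",c["pixels"]); print(n,c["mtx"],c["k1"],np.round(c["cam_to_world"],4))
E
```

```text
pics
0.1804
{'time': 0.0, 'joint_pos': array([ 5.32794559e+01,  1.40822195e+01,  8.93215812e+01,  7.01569499e-04,
        7.67001613e+01, -9.97430316e+00]), 'joint_vel': array([-0.08414549, -0.04595338, -0.01076553,  0.00356767,  0.14998704,
        0.00478748]), 'effort': array([-5.61566940e-04, -4.15822721e+01, -3.14607096e+01,  6.85206754e-02,
        3.31055874e-02, -1.27955291e-04]), 'eef_pos': array([0.29238162, 0.5802901 , 0.40359747]), 'orientation': array([[ 4.50041402e-01,  8.93007021e-01, -1.09445171e-03],
       [ 8.93005907e-01, -4.50042615e-01, -1.44729157e-03],
       [-1.78499144e-03, -3.26010720e-04, -9.99998354e-01]]), 'contact_force': array([ 0.05125291, -0.04670165,  0.38867666]), 'wrist_torque': array([ 0.01120249, -0.00764006,  0.00803487]), 'opening': 0.9997245444461168}
scene [[424.72604582   0.         320.92449636]
 [  0.         424.72604582 200.52726314]
 [  0.           0.           1.        ]] -0.018087363570948457 [[ 0.4222  0.5935 -0.6852  1.1054]
 [ 0.9062 -0.2938  0.304  -0.2641]
 [-0.0208 -0.7493 -0.6619  0.6945]
 [ 0.      0.      0.      1.    ]]
top [[381.72263421   0.         326.67076284]
 [  0.         381.72263421 196.85805698]
 [  0.           0.           1.        ]] -0.09400200408448323 [[-2.3600e-02 -9.8530e-01  1.6910e-01  3.1280e-01]
 [-9.9970e-01  2.4000e-02  6.0000e-04  2.5200e-02]
 [-4.6000e-03 -1.6900e-01 -9.8560e-01  1.0952e+00]
 [ 0.0000e+00  0.0000e+00  0.0000e+00  1.0000e+00]]
```

View pics/scene0.png

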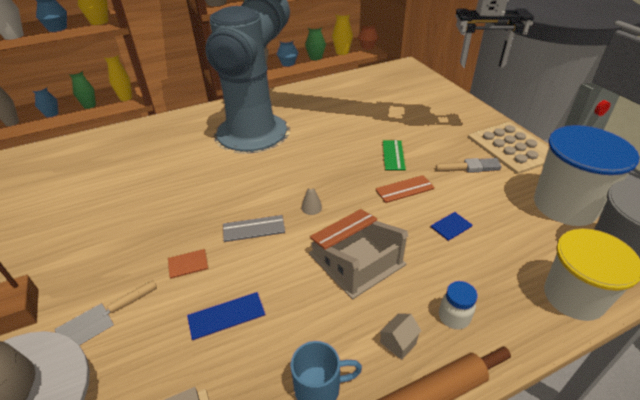

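View pics/top0.png

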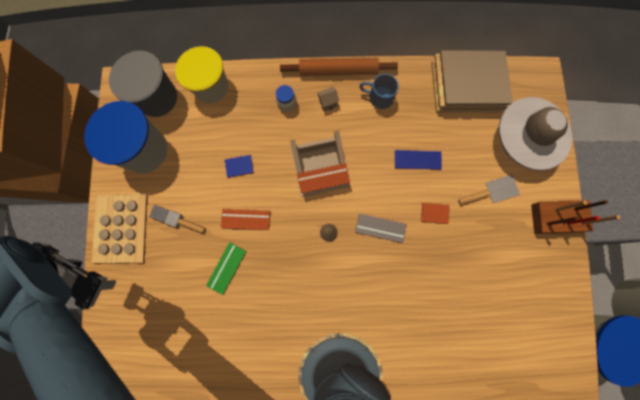

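The long red strip with its line is at top (246,219) / scene (405,188). The long blue strip is at top (418,160) / scene (227,315). The house with the fixed strip is at top (323,178) / scene (345,228), and uphill is away from the robot.

```bash
cat > h.py <<'E'
from station import robot
import cv2,numpy as np
np.set_printoptions(precision=4,suppress=True)
def ray(c,p):
    p=np.atleast_2d(np.asarray(p,float))
    d=np.array([c["k1"],0,0,0,0])
    n=cv2.undistortPoints(p[:,None],c["mtx"],d)[:,0]
    T=c["cam_to_world"]; return T[:3,3],np.c_[n,np.ones(len(n))]@T[:3,:3].T
def plane(c,p,z):
    o,d=ray(c,p); return o+d*((z-o[2])/d[:,2])[:,None]
def tri(c1,p1,c2,p2):
    o1,d1=ray(c1,p1);o2,d2=ray(c2,p2);out=[];e=[]
    for a,b in zip(d1,d2):
        s=np.linalg.lstsq(np.c_[a,-b],o2-o1,rcond=None)[0]
        A,B=o1+s[0]*a,o2+s[1]*b; out.append((A+B)/2);e.append(np.linalg.norm(A-B))
    return np.array(out),np.array(e)
def proj(c,P):
    T=np.linalg.inv(c["cam_to_world"]); q=np.atleast_2d(P)@T[:3,:3].T+T[:3,3]
    return cv2.projectPoints(q[:,None],np.zeros(3),np.zeros(3),c["mtx"],np.array([c["k1"],0,0,0,0]))[0][:,0]
def blob(img,kind,at,r=60):
    h=cv2.cvtColor(img,cv2.COLOR_BGR2HSV)
    H,S,V=[h[...,i].astype(int) for i in range(3)]
    if kind=="red": m=((H<9)|(H>172))&(S>130)&(V>60)
    elif kind=="blue": m=(H>108)&(H<130)&(S>150)
    w=np.zeros(m.shape,bool); w[max(0,at[1]-r):at[1]+r,max(0,at[0]-r):at[0]+r]=1
    m=(m&w).astype(np.uint8)
    n,l,s,ce=cv2.connectedComponentsWithStats(cv2.morphologyEx(m,cv2.MORPH_CLOSE,np.ones((5,5))))
    k=1+np.argmax(s[1:,4]); 
    return (l==k).astype(np.uint8)
def cont(m): return max(cv2.findContours(m,cv2.RETR_EXTERNAL,cv2.CHAIN_APPROX_NONE)[0],key=cv2.contourArea)[:,0].astype(float)
def white(img,m):
    g=cv2.cvtColor(img,cv2.COLOR_BGR2HSV)
    w=((g[...,1]<110)&(g[...,2]>130)&(cv2.erode(m,np.ones((3,3)))>0))
    return np.argwhere(w)[:,::-1].astype(float)
def rect(P):
    (cx,cy),(w,h),a=cv2.minAreaRect((P[:,:2]*1000).astype(np.float32))
    if w>h: w,h,a=h,w,a-90   # a: direction of the short side
    return cx/1000,cy/1000,w,h,a
E
python3 - <<'E'
from h import *
s=robot.camera("scene");t=robot.camera("top")
for nm,k,pt,ps in(("red","red",(246,219),(405,188)),("blue","blue",(418,160),(227,315)),("fixed","red",(323,178),(345,228))):
    print(nm)
    for c,p in((t,pt),(s,ps)):
        m=blob(c["pixels"],k,p,45 if nm!="fixed" else 38)
        w=white(c["pixels"],m)
        if nm!="fixed":
            print(rect(plane(c,cont(m),.008)), m.sum(), plane(c,[w.mean(0)],.008) if len(w) else None)
        else:
            ap=cv2.approxPolyDP(cont(m).astype(np.float32)[:,None],4,True)[:,0]
            print(m.sum(),ap.tolist(),cv2.boxPoints(cv2.minAreaRect(cont(m).astype(np.float32))).tolist(),len(w),w.mean(0))
            if len(w): 
                v=cv2.fitLine(w.astype(np.float32),cv2.DIST_L2,0,.01,.01).ravel();u=(w-v[2:])@v[:2];print(v,v[2:]+v[:2]*u.min(),v[2:]+v[:2]*u.max())
crop=lambda c,x,y:cv2.resize(c["pixels"][y:y+100,x:x+130],None,fx=6,fy=6,interpolation=cv2.INTER_CUBIC)[:600,:780]
cv2.imwrite("pics/c1.png",np.vstack([cv2.resize(crop(s,290,195),(390,300)),cv2.resize(crop(t,260,120),(390,300))]))
cv2.imwrite("pics/c1.png",np.hstack([cv2.resize(s["pixels"][200:300,300:415],None,fx=3.4,fy=3.4),cv2.resize(t["pixels"][120:220,265:380],None,fx=3.4,fy=3.4)]))
E
```

```text
red
(0.4394362487792969, 0.2159472198486328, 0.0, 0.0, 0.0) 1 None
(0.47085870361328125, 0.12051383209228515, 0.0, 0.0, 0.0) 1 None
blueTraceback (most recent call last):
  File "<stdin>", line 6, in <module>
  File "h.py", line 28, in blob
    k=1+np.argmax(s[1:,4]);
        ~~~~~~~~~^^^^^^^^^
    return _wrapfunc(a, 'argmax', axis=axis, out=out, **kwds)
    return bound(*args, **kwds)
ValueError: attempt to get argmax of an empty sequence
```

```bash
python3 - <<'E'
import cv2
t=cv2.imread("pics/top0.png");h=cv2.cvtColor(t,cv2.COLOR_BGR2HSV)
for x,y in((246,224),(246,216),(418,160),(322,184),(322,172),(300,240),(435,212),(330,150)):print(x,y,t[y,x],h[y,x])
E
```

```text
246 224 [ 37  76 167] [  9 198 167]
246 216 [119 146 187] [ 12  93 187]
418 160 [115  54  50] [118 144 115]
322 184 [ 36  71 158] [  9 197 158]
322 172 [ 56  90 166] [  9 169 166]
300 240 [ 70 129 182] [ 16 157 182]
435 212 [ 37  75 168] [  9 199 168]
330 150 [49 67 86] [ 15 110  86]
```

```bash
sed -i 's/m=((H<9)|(H>172))&(S>130)&(V>60)/m=((H<13)|(H>172))\&(S>80)\&(V>110)/; s/(S>150)/(S>95)/' h.py
cat > m1.py <<'E'
from h import *
s=robot.camera("scene");t=robot.camera("top")
for nm,k,pt,ps in(("red","red",(246,219),(405,188)),("blue","blue",(418,160),(227,315)),("fixed","red",(323,178),(345,228))):
    print(nm)
    for c,p in((t,pt),(s,ps)):
        m=blob(c["pixels"],k,p,45 if nm!="fixed" else 38)
        w=white(c["pixels"],m)
        if nm!="fixed":
            print(rect(plane(c,cont(m),.008)), m.sum(), plane(c,[w.mean(0)],.008) if len(w) else None)
        else:
            ap=cv2.approxPolyDP(cont(m).astype(np.float32)[:,None],4,True)[:,0]
            print(m.sum(),ap.tolist(),len(w))
            if len(w): 
                v=cv2.fitLine(w.astype(np.float32),cv2.DIST_L2,0,.01,.01).ravel();u=(w-v[2:])@v[:2];print(w.mean(0),v,v[2:]+v[:2]*u.min(),v[2:]+v[:2]*u.max())
cv2.imwrite("pics/c1.png",np.hstack([cv2.resize(s["pixels"][200:300,300:415],None,fx=3.4,fy=3.4),cv2.resize(t["pixels"][120:220,265:380],None,fx=3.4,fy=3.4)]))
E
python3 m1.py
```

```text
red
(0.43991522216796874, 0.26208441162109375, 56.21055221557617, 140.49234008789062, -3.5954513549804688) 938 [[0.4509 0.2602 0.008 ]]
(0.4451082763671875, 0.2591036682128906, 58.913421630859375, 140.1742706298828, -3.242034912109375) 825 [[0.4512 0.2583 0.008 ]]
blue
(0.6050571899414062, -0.24699891662597656, 50.04541015625, 131.83856201171875, -2.9388198852539062) 740 None
(0.6095050659179687, -0.24696829223632813, 55.3433723449707, 135.75115966796875, -2.7846832275390625) 1804 None
fixed
1056 [[345.0, 163.0], [297.0, 173.0], [301.0, 192.0], [348.0, 183.0]] 86
[322.1512 174.1628] [  0.9779  -0.2092 322.1512 174.1628] [299.9798 178.9058] [345.0562 169.2628]
1128 [[376.0, 218.0], [359.0, 210.0], [310.0, 236.0], [326.0, 249.0]] 150
[344.2467 228.88  ] [  0.8772  -0.4801 344.2467 228.88  ] [320.0632 242.1154] [368.3706 215.6772]
```

View pics/c1.png

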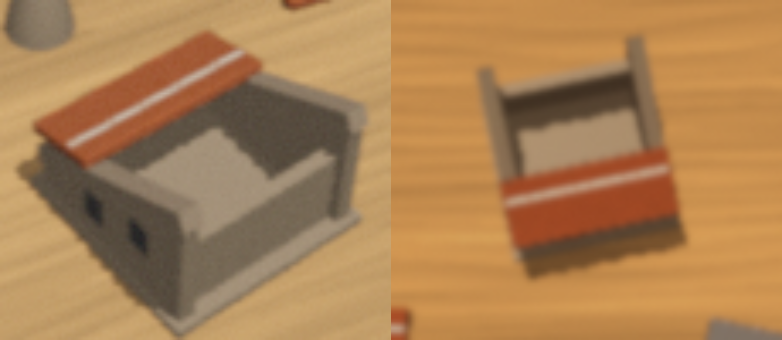

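The crop shows the fixed strip with its line at scene (344,229) and top (322,174). Behind it are the open gables, with nothing in the way between them. Next I triangulate the line and work out the targets.

```bash
cat >> h.py <<'E'
def corners(m,eps=4):
    """sub-pixel corners: fit lines to the 4 sides, intersect; shifted out half a pixel by the fill"""
    C=cont(m); ap=cv2.approxPolyDP(C.astype(np.float32)[:,None],eps,True)[:,0]
    assert len(ap)==4,ap
    cen=ap.mean(0); L=[]
    for i in range(4):
        a,b=ap[i],ap[(i+1)%4]; u=(b-a)/np.linalg.norm(b-a); n=np.array([-u[1],u[0]])
        if n@(cen-a)>0:n=-n
        s=(C-a)@u; d=(C-a)@n; k=(abs(d)<2)&(s>3)&(s<np.linalg.norm(b-a)-3)
        v=cv2.fitLine(C[k].astype(np.float32),cv2.DIST_L2,0,.01,.01).ravel()
        n=np.array([-v[1],v[0]]); n=n if n@(cen-v[2:])<0 else -n
        L.append(np.r_[n,-(n@v[2:])-.5])
    X=[np.cross(L[i-1],L[i]) for i in range(4)]
    return np.array([x[:2]/x[2] for x in X])
def line_ends(img,m):
    w=white(img,m); v=cv2.fitLine(w.astype(np.float32),cv2.DIST_L2,0,.01,.01).ravel()
    u=(w-v[2:])@v[:2]; return np.array([v[2:]+v[:2]*(u.min()-.5),v[2:]+v[:2]*(u.max()+.5)])
def frame(yaw,pitch):
    y,p=np.radians([yaw,pitch]); x=np.array([np.cos(p)*np.cos(y),np.cos(p)*np.sin(y),np.sin(p)])
    Y=np.array([-np.sin(y),np.cos(y),0]); return np.c_[x,Y,np.cross(x,Y)]
def go(P,R,say=""):
    """numbers from the measured pose to strip-frame R at grasp/TCP target P (TCP)"""
    from scipy.spatial.transform import Rotation as Ro
    o=robot.get_obs(); T=np.array(o["orientation"]); Rt=np.c_[R[:,0],-R[:,1],-R[:,2]]
    print(say,"shift/.25",T.T@(np.array(P)-o["eef_pos"])/.25,"turn/.5",Ro.from_matrix(T.T@Rt).as_rotvec()/.5,"t",o["time"],"F",o["contact_force"],"open",o["opening"])
E
cat > m2.py <<'E'
from h import *
s=robot.camera("scene");t=robot.camera("top")
ms=blob(s["pixels"],"red",(345,228),38);mt=blob(t["pixels"],"red",(323,178),38)
cs,ct=corners(ms),corners(mt)
print(cs.tolist(),ct.tolist())
srt=lambda c:c[np.argsort(np.arctan2(*(c-c.mean(0)).T[::-1]))]
for nm,A,B in(("line",line_ends(s["pixels"],ms),line_ends(t["pixels"],mt)),):
    A=A[np.argsort(A[:,0])];B=B[np.argsort(B[:,0])]
    X,e=tri(s,A,t,B); print(nm,X,e,"len",np.linalg.norm(X[1]-X[0]),"mid",X.mean(0),"dir",np.degrees(np.arctan2(*(X[0]-X[1])[1::-1])))
# top-view corners: pair by nearest label (upper-left etc.)
key=lambda c:c[np.argsort(c[:,0])]
a=key(cs);b=key(ct)
# scene: [left(low L), bottom(hi L?), top, right]
print("scene sorted",a,"top sorted",b)
E
python3 m2.py
```

```text
[[378.6371765136719, 219.70960998535156], [360.6737976074219, 208.56442260742188], [308.2242126464844, 236.3544464111328], [326.21197509765625, 249.1383056640625]] [[345.4350891113281, 162.06005859375], [296.3771057128906, 172.36654663085938], [300.5083312988281, 193.1552734375], [349.5356750488281, 182.6944580078125]]
line [[0.5344 0.048  0.0146]
 [0.5761 0.0175 0.1247]] [0.1204 0.0983] len 0.12152520971656797 mid [0.5553 0.0328 0.0697] dir 143.82201959465684
scene sorted [[308.2242 236.3544]
 [326.212  249.1383]
 [360.6738 208.5644]
 [378.6372 219.7096]] top sorted [[296.3771 172.3665]
 [300.5083 193.1553]
 [345.4351 162.0601]
 [349.5357 182.6945]]
```

```bash
cat > m3.py <<'E'
from h import *
from scipy.optimize import least_squares
s=robot.camera("scene");t=robot.camera("top")
ms=blob(s["pixels"],"red",(345,228),38);mt=blob(t["pixels"],"red",(323,178),38)
a=corners(ms);a=a[np.argsort(a[:,0])];b=corners(mt);b=b[np.argsort(b[:,0])]
A=line_ends(s["pixels"],ms);A=A[np.argsort(A[:,0])];B=line_ends(t["pixels"],mt);B=B[np.argsort(-B[:,0])]
X,e=tri(s,A,t,B);print("line tri",X,e,"len",np.linalg.norm(X[1]-X[0]),"mid",X.mean(0))
# -y,+y
obsS=np.r_[A,a[[0,2]]]; modS=np.array([[0,-.07,0],[0,.07,0],[-.038,-.07,0],[-.038,.07,0]])
obsT=np.r_[B,b[[2,0]]]; modT=np.array([[0,-.07,0],[0,.07,0],[.018,-.07,0],[.018,.07,0]])
def res(q,pitch=13):
    R=frame(q[3],pitch);W=lambda M:q[:3]+M@R.T
    return np.r_[(proj(s,W(modS))-obsS).ravel(),(proj(t,W(modT))-obsT).ravel()]
for p in(13,):
    r=least_squares(res,[*X.mean(0),-11],args=(p,),x_scale=[.01,.01,.01,1],loss="soft_l1");q=r.x
    print(q,"\n",r.fun.reshape(-1,2).tolist())
R=frame(q[3],13)
for n,off in(("red",[.028,0,.004]),("blue",[.066,0,.012])): print(n,"centre target",q[:3]+R@off)
# table strips from the top view: centre + line
for nm,k,pt in(("red","red",(246,219)),("blue","blue",(418,160))):
    m=blob(t["pixels"],k,pt,45);c=plane(t,corners(m),.008);print(nm,c[:,:2].tolist(),c.mean(0))
P=[.4425,.2605,.202+.15]
go(P,frame(-3.5,0),"above red")
E
python3 m3.py
```

```text
line tri [[ 0.5664 -0.0298  0.0623]
 [ 0.5408  0.1008  0.0613]] [0.0028 0.004 ] len 0.13311621307078322 mid [0.5536 0.0355 0.0618]
[ 0.5547  0.0359  0.0617 10.9898] 
 [[-0.3358760364554314, 1.1493070694704386], [2.5830544111231006, -0.6375089590888194], [0.3667949648158242, -0.3104214612352507], [-0.22766669434736286, 0.08051318515643402], [1.5355587732743743, -0.3847189463999996], [-0.7157360946248446, 0.07970750801266036], [0.3125399560702249, 0.39980108779371903], [0.2611357400632528, 0.4669228732909403]]
red centre target [0.5806 0.0409 0.0719]
blue centre target [0.6152 0.0476 0.0883]
red [[0.4727463256579122, 0.32923595267274647], [0.4160067495788662, 0.3351313807157524], [0.4074255004470942, 0.19141578696921524], [0.4632981243918333, 0.1914204847247471]] [0.4399 0.2618 0.008 ]
blue [[0.6337267046664482, -0.1812810555916799], [0.5829903069651198, -0.17836220094376992], [0.5770080213240956, -0.3119330454599708], [0.6264910227815321, -0.31589023675598576]] [ 0.6051 -0.2469  0.008 ]
above red shift/.25 [-0.8729  1.1117  0.2104] turn/.5 [0.0001 0.0002 2.3301] t 0.5 F [ 0.0915 -0.3137  0.0512] open 1.0032052449890587
```

Emit:
{"api": "apply_moves", "payload": {"commands": [-0.8729, 0.95, 0.1, 0, 0, 0.9, -0.8729, 0.95, 0.1, 0, 0, 0.9, -0.8729, 0.95, 0.1, 0, 0, 0.9, -0.8729, 0.95, 0.1, 0, 0, 0.9, -0.8729, 0.95, 0.1, 0, 0, 0.9, -0.8729, 0.95, 0.1, 0, 0, 0.9, -0.8729, 0.95, 0.1, 0, 0, 0.9, -0.8729, 0.95, 0.1, 0, 0, 0.9], "jaw": 1, "newtons": 20}}

```text
time: 1.3
eef_pos: [0.4072, 0.2765, 0.3796]
orientation: [[0.796, 0.605, 0.0], [0.605, -0.796, -0.0], [-0.0, 0.0, -1.0]]
contact_force: [0.2, 0.1, 0.4]
opening: 1.0
```

Emit:
{"api": "apply_moves", "payload": {"commands": [0, 0, 0, 0, 0, 0.8, 0, 0, 0, 0, 0, 0.8, 0, 0, 0, 0, 0, 0.8, 0, 0, 0, 0, 0, 0.8]}}

```text
time: 1.7
eef_pos: [0.4061, 0.2796, 0.3799]
orientation: [[0.968, 0.253, 0.0], [0.253, -0.968, 0.0], [0.0, -0.0, -1.0]]
contact_force: [-0.8, -1.4, -0.9]
opening: 1.002
```

```bash
python3 -c "
from h import *
go([.441,.2608,.26],frame(-3.4,0),'red')"
```

```text
red shift/.25 [0.1159 0.1084 0.4796] turn/.5 [-0.0008 -0.0006  0.6295] t 1.7 F [-0.8094 -1.3975 -0.9267] open 1.0022135766256084
```

Emit:
{"api": "apply_moves", "payload": {"commands": [0.116, 0.108, 0.48, 0, 0, 0.629, 0.116, 0.108, 0.48, 0, 0, 0.629, 0.116, 0.108, 0.48, 0, 0, 0.629, 0.116, 0.108, 0.48, 0, 0, 0.629, 0.116, 0.108, 0.48, 0, 0, 0.629, 0.116, 0.108, 0.48, 0, 0, 0.629]}}

```text
time: 2.3
eef_pos: [0.4417, 0.2607, 0.2618]
orientation: [[0.998, -0.059, 0.003], [-0.059, -0.998, 0.001], [0.003, -0.001, -1.0]]
contact_force: [-0.4, -1.1, 0.5]
opening: 1.0
```

```bash
python3 -c "
from h import *
s=robot.camera('scene')
cv2.imwrite('pics/s1.png',cv2.resize(s['pixels'][60:220,300:500],None,fx=3.5,fy=3.5))
go([.441,.2608,.202],frame(-3.4,0),'red')"
```

```text
red shift/.25 [-0.0037 -0.0002  0.2395] turn/.5 [-0.0031 -0.0073  0.001 ] t 2.35 F [ 0.2056 -0.7023  0.1428] open 1.0015879564091439
```

View pics/s1.png

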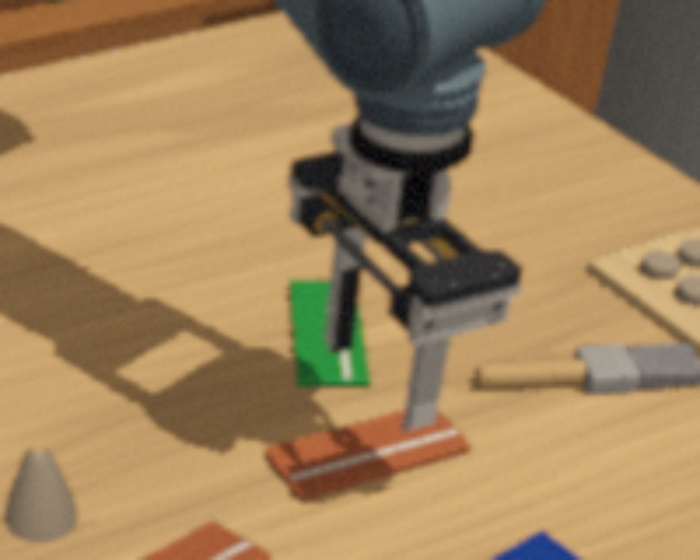

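The open fingers straddle the red strip, one on each side and centred along its length. I'll descend to about 3 mm and close.

Emit:
{"api": "apply_moves", "payload": {"commands": [-0.002, 0, 0.12, 0, 0, 0, -0.002, 0, 0.2, 0, 0, 0, -0.002, 0, 0.237, 0, 0, 0, -0.002, 0, 0.237, 0, 0, 0, -0.002, 0, 0.237, 0, 0, 0]}}

```text
time: 2.85
eef_pos: [0.4413, 0.2602, 0.2017]
orientation: [[0.998, -0.06, 0.002], [-0.06, -0.998, 0.001], [0.002, -0.001, -1.0]]
contact_force: [-0.4, -0.4, -0.7]
opening: 1.002
```

Emit:
{"api": "apply_moves", "payload": {"commands": [0, 0, 0, 0, 0, 0, 0, 0, 0, 0, 0, 0, 0, 0, 0, 0, 0, 0, 0, 0, 0, 0, 0, 0, 0, 0, 0, 0, 0, 0, 0, 0, 0, 0, 0, 0, 0, 0, 0, 0, 0, 0, 0, 0, 0, 0, 0, 0], "jaw": -1, "newtons": 25}}

```text
time: 3.65
eef_pos: [0.4408, 0.2599, 0.2005]
orientation: [[0.998, -0.061, -0.0], [-0.061, -0.998, -0.0], [-0.0, 0.0, -1.0]]
contact_force: [-0.3, -1.0, 1.9]
opening: 0.593
```

```bash
python3 -c "
from h import *
o=robot.get_obs();print(o['eef_pos'],o['opening']*94)
go([.5806,.0409,.3],frame(10.99,13),'to')"
```

```text
[0.4408 0.2599 0.2005] 55.71968839579788
to shift/.25 [ 0.6113  0.8406 -0.3981] turn/.5 [ 0.0574  0.4517 -0.5025] t 3.65 F [-0.2778 -1.001   1.9105] open 0.5927626425084881
```

Emit:
{"api": "apply_moves", "payload": {"commands": [0, 0, -0.2, 0, 0, 0, 0, 0, -0.4, 0, 0, 0, 0, 0, -0.56, 0, 0, 0, 0, 0, -0.56, 0, 0, 0, 0, 0, -0.56, 0, 0, 0]}}

```text
time: 4.15
eef_pos: [0.4406, 0.2599, 0.3406]
orientation: [[0.998, -0.06, 0.001], [-0.06, -0.998, 0.0], [0.001, -0.0, -1.0]]
contact_force: [0.4, 0.0, -3.1]
opening: 0.593
```

```bash
cat > plan.py <<'E'
from h import *
import sys
E0=np.array([.5547,.0359,.0617]); R=frame(10.99,13)
off={"red":[.028,0,.004],"blue":[.066,0,.012]}[sys.argv[1]]; d=float(sys.argv[2]);h=float(sys.argv[3])
go(E0+R@off+R[:,2]*(d+h),R,sys.argv[1])
E
python3 plan.py red .1965 .05; python3 -c "
from h import *
print(robot.get_obs()['opening'])"
```

```text
red shift/.25 [0.3968 0.8957 0.1141] turn/.5 [ 0.0569  0.4493 -0.5024] t 4.15 F [ 0.4468  0.0083 -3.1062] open 0.5933827542973203
0.5933827542973203
```

Emit:
{"api": "apply_moves", "payload": {"commands": [0.2, 0.45, 0, 0.028, 0.225, -0.25, 0.397, 0.896, 0.114, 0.057, 0.449, -0.502, 0.397, 0.896, 0.114, 0.057, 0.449, -0.502, 0.397, 0.896, 0.114, 0.057, 0.449, -0.502, 0.397, 0.896, 0.114, 0.057, 0.449, -0.502, 0.397, 0.896, 0.114, 0.057, 0.449, -0.502, 0.397, 0.896, 0.114, 0.057, 0.449, -0.502, 0.397, 0.896, 0.114, 0.057, 0.449, -0.502, 0.397, 0.896, 0.114, 0.057, 0.449, -0.502]}}

```text
time: 5.05
eef_pos: [0.5257, 0.0316, 0.3112]
orientation: [[0.957, 0.192, 0.218], [0.187, -0.981, 0.043], [0.222, -0.001, -0.975]]
contact_force: [-0.0, -0.5, -0.8]
opening: 0.59
```

```bash
python3 plan.py red .1965 .015; python3 -c "
from h import *
s=robot.camera('scene');t=robot.camera('top')
cv2.imwrite('pics/s2.png',np.hstack([cv2.resize(s['pixels'][150:290,285:425],None,fx=2.8,fy=2.8),cv2.resize(t['pixels'][90:230,250:390],None,fx=2.8,fy=2.8)]))"
```

```text
red shift/.25 [0.0021 0.0056 0.1366] turn/.5 [-0.0021  0.0051  0.0033] t 5.05 F [-0.0324 -0.47   -0.837 ] open 0.5895541445523645
```

View pics/s2.png

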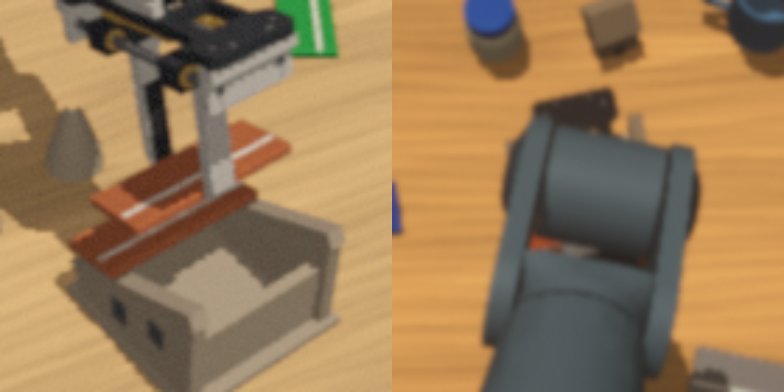

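The strip is held parallel above the fixed one, with its line uphill. Its left tip is at crop (92,200), which is scene (318,221), and its right tip is at crop (290,148), which is scene (389,203). I'll compare those tips with the predicted ones.

```bash
cat > tips.py <<'E'
from h import *
s=robot.camera("scene");o=robot.get_obs();T=np.array(o["orientation"]);p=np.array(o["eef_pos"])
c=p+T[:,2]*.1965
Rs=np.c_[T[:,0],-T[:,1],-T[:,2]]
print("centre",c)
M=np.array([[x,y,z] for x in(-.028,.028) for y in(-.07,.07) for z in(-.004,.004)])
W=c+M@Rs.T
for m,q in zip(M,proj(s,W)):print(m*1000,q)
big=cv2.resize(s["pixels"][205:250,305:395],None,fx=8,fy=8,interpolation=cv2.INTER_CUBIC)
for q in proj(s,W): cv2.circle(big,tuple(int(v) for v in ((q-[305,205]+.5)*8)),3,(255,255,0),1)
E0=np.array([.5547,.0359,.0617]);R=frame(10.99,13)
for q in proj(s,E0+np.array([[x,y,0] for x in(-.038,0,.018) for y in(-.07,.07)])@R.T): cv2.circle(big,tuple(int(v) for v in ((q-[305,205]+.5)*8)),3,(0,255,0),1)
cv2.imwrite("pics/s3.png",big)
E
sed -i 's/205:250/195:255/;s/\[305,205\]/[305,195]/g' tips.py; python3 tips.py
```

```text
centre [0.5692 0.0398 0.1204]
[-28. -70.  -4.] [315.3564 223.2525]
[-28. -70.   4.] [314.7055 219.887 ]
[-28.  70.  -4.] [369.5455 194.924 ]
[-28.  70.   4.] [369.1865 191.6573]
[ 28. -70.  -4.] [332.171  234.8266]
[ 28. -70.   4.] [331.5727 231.3428]
[28. 70. -4.] [387.8164 204.2877]
[28. 70.  4.] [387.5279 200.9054]
```

View pics/s3.png

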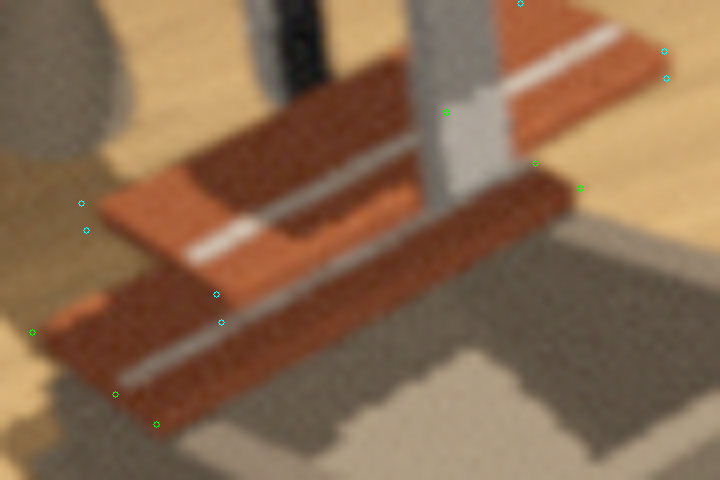

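Emit:
{"api": "apply_moves", "payload": {"commands": [0, 0.012, 0.08, -0.002, 0.005, 0.003, 0, 0.012, 0.12, -0.002, 0.005, 0.003, 0, 0.012, 0.155, -0.002, 0.005, 0.003, 0, 0.012, 0.16, -0.002, 0.005, 0.003, 0, 0.012, 0.16, -0.002, 0.005, 0.003, 0, 0.012, 0.16, -0.002, 0.005, 0.003]}}

```text
time: 5.8
eef_pos: [0.5358, 0.0291, 0.2735]
orientation: [[0.956, 0.189, 0.223], [0.184, -0.982, 0.042], [0.227, 0.001, -0.974]]
contact_force: [0.1, -0.0, -1.6]
opening: 0.589
```

```bash
python3 plan.py red .1965 0; sed -i 's/s3.png/s4.png/' tips.py; python3 tips.py|head -1
```

```text
red shift/.25 [-0.0015 -0.0123  0.0412] turn/.5 [ 0.0025 -0.0043 -0.0031] t 5.8 F [ 0.1119 -0.0262 -1.5613] open 0.5890025895560259
centre [0.5798 0.0373 0.0822]
```

View pics/s4.png

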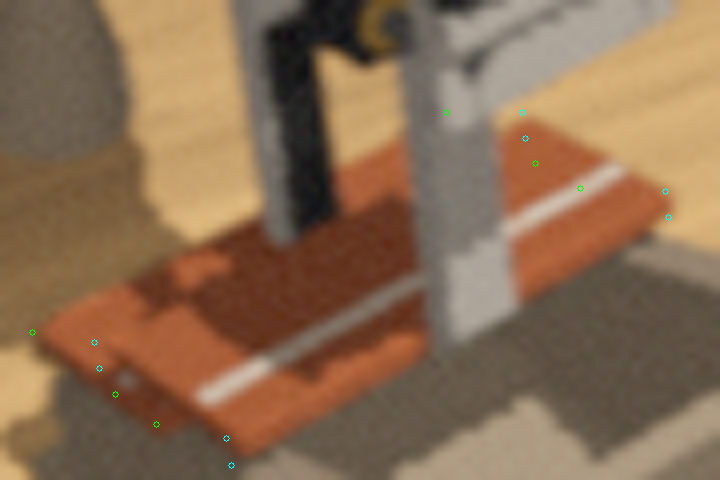

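Emit:
{"api": "apply_moves", "payload": {"commands": [-0.003, -0.002, 0.014, 0.0025, -0.004, -0.003, -0.003, -0.002, 0.026, 0.0025, -0.004, -0.003, -0.003, -0.002, 0.026, 0.0025, -0.004, -0.003, -0.003, -0.002, 0.026, 0.0025, -0.004, -0.003]}}

```text
time: 6.25
eef_pos: [0.5362, 0.0297, 0.2663]
orientation: [[0.957, 0.19, 0.22], [0.186, -0.982, 0.043], [0.224, -0.0, -0.975]]
contact_force: [0.8, -0.6, -2.0]
opening: 0.59
```

Emit:
{"api": "apply_moves", "payload": {"commands": [0, 0, 0.004, 0, 0, 0, 0, 0, 0.008, 0, 0, 0, 0, 0, 0.008, 0, 0, 0]}}

```text
time: 6.55
eef_pos: [0.5369, 0.0297, 0.2657]
orientation: [[0.957, 0.191, 0.219], [0.186, -0.982, 0.043], [0.223, -0.0, -0.975]]
contact_force: [-7.4, 0.6, 9.1]
opening: 0.593
```

Emit:
{"api": "apply_moves", "payload": {"commands": [0, 0, 0.004, 0, 0, 0, 0, 0, 0.008, 0, 0, 0, 0, 0, 0.008, 0, 0, 0]}}

```text
time: 6.85
eef_pos: [0.5374, 0.0297, 0.2657]
orientation: [[0.957, 0.192, 0.217], [0.187, -0.981, 0.043], [0.221, -0.0, -0.975]]
contact_force: [-19.0, -1.7, 25.1]
opening: 0.592
```

```bash
python3 plan.py red .1965 0
```

```text
red shift/.25 [-0.0006 -0.011   0.0095] turn/.5 [-0.0014  0.0075  0.0022] t 6.85 F [-18.9815  -1.7331  25.1276] open 0.5917353845602308
```

Contact came about 2.4 mm early, with some sideways force. I'll ease off a little and look.

Emit:
{"api": "apply_moves", "payload": {"commands": [0, 0, -0.01, 0, 0, 0, 0, 0, -0.01, 0, 0, 0, 0, 0, -0.01, 0, 0, 0]}}

```text
time: 7.15
eef_pos: [0.537, 0.0297, 0.2658]
orientation: [[0.956, 0.19, 0.221], [0.186, -0.982, 0.043], [0.225, 0.0, -0.974]]
contact_force: [-3.6, -0.0, 6.9]
opening: 0.59
```

```bash
python3 plan.py red .1965 0; sed -i 's/s4.png/s5.png/' tips.py; python3 tips.py|head -1
```

```text
red shift/.25 [ 0.0006 -0.011   0.0103] turn/.5 [ 0.0003 -0.0009 -0.0003] t 7.15 F [-3.5676 -0.0152  6.8629] open 0.5896794022056367
centre [0.5805 0.0381 0.0744]
```

View pics/s5.png

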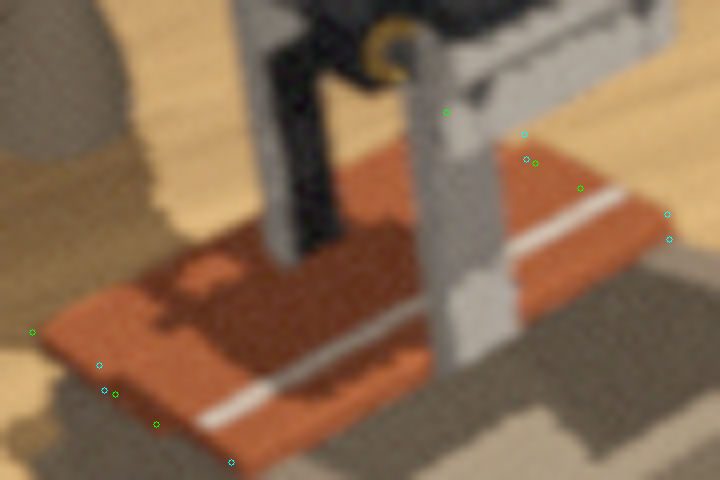

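The strip sits on the fixed one with its left ends lined up, so the roof is just about 2 mm higher than estimated. I'll release, retreat and measure from the top.

Emit:
{"api": "apply_moves", "payload": {"commands": [0, 0, -0.002, 0, 0, 0, 0, 0, -0.002, 0, 0, 0, 0, 0, -0.002, 0, 0, 0, 0, 0, -0.002, 0, 0, 0, 0, 0, -0.002, 0, 0, 0, 0, 0, -0.002, 0, 0, 0], "jaw": 0.6}}

```text
time: 7.8
eef_pos: [0.5365, 0.0297, 0.2654]
orientation: [[0.957, 0.19, 0.22], [0.186, -0.982, 0.043], [0.224, -0.0, -0.975]]
contact_force: [-0.8, -0.2, -0.8]
opening: 0.801
```

Emit:
{"api": "apply_moves", "payload": {"commands": [0, 0, -0.1, 0, 0, 0, 0, 0, -0.25, 0, 0, 0, 0, 0, -0.45, 0, 0, 0, 0.2, 0.1, -0.5, 0, 0, 0, 0.2, 0.3, -0.5, 0, 0, 0, 0.2, 0.5, -0.5, 0, 0, 0, 0.2, 0.7, -0.5, 0, 0, 0, 0.2, 1, -0.5, 0, 0, 0, 0.2, 1, -0.5, 0, 0, 0, 0.2, 1, -0.5, 0, 0, 0]}}

```text
time: 8.8
eef_pos: [0.6045, -0.2154, 0.3981]
orientation: [[0.958, 0.186, 0.22], [0.181, -0.983, 0.041], [0.224, 0.0, -0.975]]
contact_force: [-0.6, 0.6, 0.3]
opening: 0.803
```

```bash
python3 -c "
from h import *
s=robot.camera('scene');t=robot.camera('top')
cv2.imwrite('pics/s6.png',np.hstack([cv2.resize(s['pixels'][195:285,300:410],None,fx=3.6,fy=4),cv2.resize(t['pixels'][125:215,270:380],None,fx=3.6,fy=4,interpolation=cv2.INTER_CUBIC)]))
import pickle;pickle.dump((s,t),open('p6.pkl','wb'))
g=go([.6055,-.247,.26],frame(-3,0),'blue')"
```

```text
blue shift/.25 [-0.1448  0.1391  0.5328] turn/.5 [-0.0572 -0.4489  0.484 ] t 8.9 F [-0.3915  0.4849 -0.076 ] open 0.8019028237966545
```

View pics/s6.png

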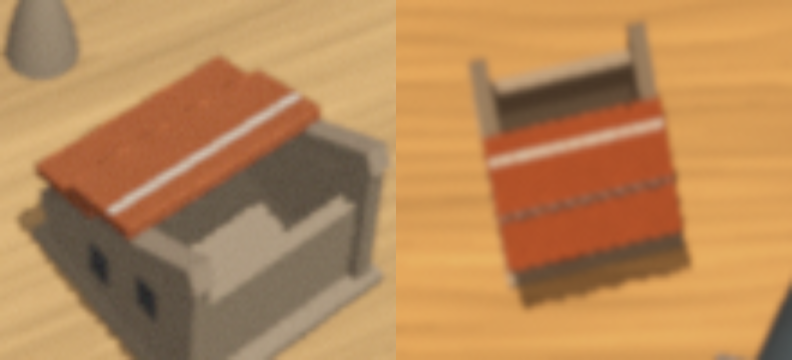

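The red strip lies flat, its line is uphill, and a sliver of the fixed line shows along its lower edge. The ends look in line at top crop (486–513, 660–685). To get exact numbers I'll use averaged edge profiles.

```bash
cat > prof.py <<'E'
from h import *
import pickle,sys
s,t=pickle.load(open(sys.argv[1],'rb'))
E0=np.array([.5547,.0359,.0640]); R=frame(10.99,13)
def samp(c,xs,ys,z):
    X,Y=np.meshgrid(xs,ys,indexing="ij"); P=E0+np.c_[X.ravel(),Y.ravel(),np.full(X.size,z)]@R.T
    q=proj(c,P).reshape(*X.shape,2).astype(np.float32)
    return cv2.remap(c["pixels"],q[...,0],q[...,1],cv2.INTER_CUBIC).astype(float)
if __name__=="__main__":
  xs=np.arange(-.05,.07,.002)
  for z in(0,.008):
    a=samp(t,xs,np.arange(-.055,.056,.002),z).mean(1)
    print("z",z); print(" ".join(f"{x*1000:.0f}:{v[2]:.0f}/{v[0]:.0f}" for x,v in zip(xs,a)))
  # ends: half-way crossing of saturation (R-B) vs outside
  for c,n in((t,"top"),(s,"scene")):
    for x0,x1,z,nm in((-.033,-.006,0,"fixed"),(.004,.034,.008,"red lower"),(.042,.054,.008,"red upper")):
      ys=np.arange(-.09,.0901,.0005); rows=[]
      for x in np.arange(x0,x1,.003):
        v=samp(c,[x],ys,z)[0]; f=cv2.GaussianBlur((v[:,1]/(v[:,2]+1))[None],(0,0),2)[0]  # G/R: red .45, wood .7
        g=np.gradient(f); lo=np.argmin(np.where(ys<-.05,g,9)); hi=np.argmax(np.where(ys>.05,g,-9)); rows.append((ys[lo],ys[hi]))
      r=np.median(rows,0)*1000; print(n,nm,r,"mid",r.mean(),"len",r[1]-r[0])
E
python3 prof.py p6.pkl
```

```text
z 0
-50:113/50 -48:105/53 -46:100/55 -44:99/55 -42:105/54 -40:119/50 -38:141/45 -36:161/42 -34:173/41 -32:177/41 -30:177/40 -28:177/40 -26:177/40 -24:177/41 -22:177/40 -20:177/40 -18:177/40 -16:177/40 -14:177/40 -12:177/40 -10:175/40 -8:171/42 -6:162/46 -4:151/55 -2:146/62 0:153/62 2:165/55 4:174/47 6:177/42 8:178/41 10:177/41 12:177/41 14:177/41 16:177/40 18:177/40 20:177/40 22:177/40 24:177/40 26:177/40 28:177/41 30:178/45 32:182/60 34:190/89 36:202/121 38:209/138 40:206/130 42:195/101 44:185/68 46:180/47 48:178/41 50:178/41 52:175/42 54:165/44 56:147/48 58:125/52 60:107/54 62:100/55 64:97/55 66:95/54 68:90/50
z 0.008
-50:114/50 -48:106/52 -46:101/54 -44:99/55 -42:103/54 -40:116/50 -38:138/46 -36:159/43 -34:172/41 -32:177/41 -30:177/41 -28:177/40 -26:177/40 -24:177/40 -22:177/40 -20:177/40 -18:177/40 -16:177/40 -14:177/40 -12:177/40 -10:176/40 -8:171/42 -6:162/46 -4:151/55 -2:146/62 0:153/62 2:165/54 4:174/46 6:177/42 8:178/41 10:177/41 12:177/41 14:177/41 16:177/40 18:177/40 20:177/40 22:177/40 24:177/40 26:177/40 28:177/41 30:178/46 32:182/63 34:192/94 36:203/125 38:209/139 40:204/127 42:193/95 44:183/63 46:179/45 48:178/41 50:177/41 52:173/42 54:162/45 56:142/49 58:120/52 60:105/55 62:99/56 64:97/55 66:94/53 68:89/50
top fixed [-68.   69.5] mid 0.7500000000000853 len 137.5000000000001
top red lower [-68.5  69.5] mid 0.5000000000000853 len 138.0000000000001
top red upper [-69.    69.25] mid 0.12500000000008527 len 138.2500000000001
scene fixed [-72.5  68. ] mid -2.249999999999922 len 140.5000000000001
scene red lower [-79.5  68. ] mid -5.749999999999922 len 147.5000000000001
scene red upper [-74.25  68.5 ] mid -2.874999999999922 len 142.7500000000001
```

Emit:
{"api": "apply_moves", "payload": {"commands": [-0.14, 0.14, 0.1, -0.057, -0.449, 0.484, -0.14, 0.14, 0.1, -0.057, -0.449, 0.484, -0.14, 0.14, 0.1, -0.057, -0.449, 0.484, -0.14, 0.14, 0.1, -0.057, -0.449, 0.484, -0.14, 0.14, 0.1, -0.057, -0.449, 0.484], "jaw": 1}}

```text
time: 9.4
eef_pos: [0.5836, -0.2504, 0.3672]
orientation: [[0.999, -0.048, 0.003], [-0.048, -0.999, -0.001], [0.004, 0.001, -1.0]]
contact_force: [-0.3, -0.5, 0.5]
opening: 1.001
```

Measured in the top view, the fixed strip's lower edge is at −38 mm, the red line at +38 mm and the red upper edge at +56 mm, so the red lower edge is at 0. The ends agree to 0.3 mm. Now the blue strip.

```bash
python3 -c "
from h import *
go([.6055,-.247,.24],frame(-3,0),'blue')"
```

```text
blue shift/.25 [ 0.085  -0.0182  0.5091] turn/.5 [ 0.0019 -0.0071  0.0081] t 9.4 F [-0.2802 -0.5086  0.5338] open 1.0010999995816117
```

Emit:
{"api": "apply_moves", "payload": {"commands": [0.085, -0.018, 0.15, 0.001, -0.006, 0.008, 0.085, -0.018, 0.35, 0.001, -0.006, 0.008, 0.085, -0.018, 0.509, 0.001, -0.006, 0.008, 0.085, -0.018, 0.509, 0.001, -0.006, 0.008, 0.085, -0.018, 0.509, 0.001, -0.006, 0.008]}}

```text
time: 9.9
eef_pos: [0.6051, -0.2478, 0.2399]
orientation: [[0.999, -0.054, -0.001], [-0.054, -0.999, -0.0], [-0.001, 0.0, -1.0]]
contact_force: [0.1, -0.0, 0.1]
opening: 1.002
```

```bash
python3 -c "
from h import *
go([.6055,-.247,.2015],frame(-3,0),'blue')
s=robot.camera('scene')
o=robot.get_obs();T=np.array(o['orientation']);g=np.array(o['eef_pos'])+T[:,2]*.199
# blue strip predicted corners and finger tips
big=cv2.resize(s['pixels'][240:350,170:300],None,fx=5,fy=5,interpolation=cv2.INTER_CUBIC)
c=np.array([.6055,-.247,.008]);F=frame(-3,0)
for q in proj(s,c+np.array([[x,y,0] for x in(-.028,.028) for y in(-.07,.07)])@F.T): cv2.circle(big,tuple(int(v) for v in((q-[170,240]+.5)*5)),3,(0,255,255),1)
for q in proj(s,np.array([g+T[:,0]*.047,g-T[:,0]*.047])): cv2.circle(big,tuple(int(v) for v in((q-[170,240]+.5)*5)),3,(0,255,0),1)
cv2.imwrite('pics/s7.png',big)"
```

```text
blue shift/.25 [ 0.0017 -0.0035  0.1535] turn/.5 [ 0.0002  0.0029 -0.0038] t 9.9 F [ 0.1279 -0.0195  0.1209] open 1.001547467772914
```

View pics/s7.png

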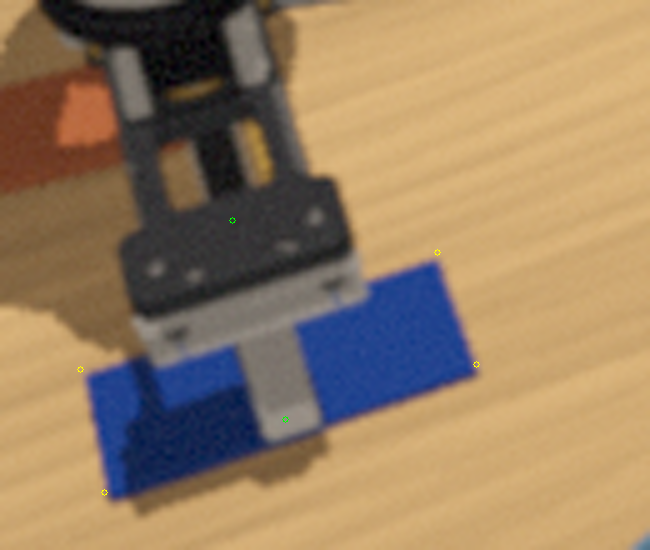

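The fingers straddle the blue strip. The strip and the fingertip are shifted by the same small camera bias of about 1 px, so the strip is centred. Descending and gripping.

Emit:
{"api": "apply_moves", "payload": {"commands": [0.002, -0.002, 0.1, 0, 0, 0, 0.002, -0.002, 0.151, 0, 0, 0, 0.002, -0.002, 0.151, 0, 0, 0, 0.002, -0.002, 0.151, 0, 0, 0]}}

```text
time: 10.35
eef_pos: [0.6055, -0.248, 0.2026]
orientation: [[0.998, -0.055, -0.001], [-0.055, -0.998, -0.001], [-0.001, 0.001, -1.0]]
contact_force: [1.2, -0.6, -0.0]
opening: 1.003
```

Emit:
{"api": "apply_moves", "payload": {"commands": [0, 0, 0, 0, 0, 0, 0, 0, 0, 0, 0, 0, 0, 0, 0, 0, 0, 0, 0, 0, 0, 0, 0, 0, 0, 0, 0, 0, 0, 0, 0, 0, 0, 0, 0, 0, 0, 0, 0, 0, 0, 0, 0, 0, 0, 0, 0, 0], "jaw": -1, "newtons": 25}}

```text
time: 11.15
eef_pos: [0.6052, -0.2478, 0.2013]
orientation: [[0.998, -0.056, -0.002], [-0.056, -0.998, -0.0], [-0.002, 0.0, -1.0]]
contact_force: [0.3, -0.1, 1.9]
opening: 0.588
```

Emit:
{"api": "apply_moves", "payload": {"commands": [0, 0, -0.2, 0, 0, 0, 0, 0, -0.4, 0, 0, 0, 0, 0, -0.6, 0, 0, 0, 0, 0, -0.6, 0, 0, 0, 0, 0, -0.6, 0, 0, 0]}}

```text
time: 11.65
eef_pos: [0.6055, -0.2478, 0.3524]
orientation: [[0.998, -0.055, -0.0], [-0.055, -0.998, -0.001], [-0.0, 0.001, -1.0]]
contact_force: [0.2, -0.7, -1.1]
opening: 0.593
```

```bash
cat > planb.py <<'E'
from h import *
import sys
R=frame(10.99,13); dd,h,y=map(float,sys.argv[1:4])
P=np.array([.5367,.0297,.2656])+R@[.038,y,.008+dd+h]; go(P,R,"blue place")
E
python3 planb.py 0 .04 .0028
```

```text
blue place shift/.25 [-0.2374 -1.1298  0.1245] turn/.5 [ 0.0586  0.4526 -0.4922] t 11.65 F [ 0.2427 -0.7335 -1.0523] open 0.5929423389832036
```

Emit:
{"api": "apply_moves", "payload": {"commands": [-0.2, -0.2, 0, 0, 0, 0, -0.2, -0.4, 0, 0, 0, 0, -0.2, -0.6, 0, 0, 0, 0, -0.2, -0.9, 0, 0.059, 0.453, -0.492, -0.2, -0.9, 0, 0.059, 0.453, -0.492, -0.2, -0.9, 0, 0.059, 0.453, -0.492, -0.2, -0.9, 0, 0.059, 0.453, -0.492, -0.2, -0.9, 0, 0.059, 0.453, -0.492]}}

```text
time: 12.45
eef_pos: [0.5675, -0.0205, 0.3493]
orientation: [[0.958, 0.19, 0.215], [0.184, -0.982, 0.045], [0.22, -0.003, -0.976]]
contact_force: [0.9, -0.4, -1.5]
opening: 0.589
```

```bash
python3 planb.py .0008 .02 .002
```

```text
blue place shift/.25 [-0.0033 -0.2281  0.1931] turn/.5 [-0.0058  0.0107 -0.0035] t 12.45 F [ 0.891  -0.3936 -1.4602] open 0.5893980939488069
```

Emit:
{"api": "apply_moves", "payload": {"commands": [-0.003, -0.14, 0.02, -0.003, 0.005, -0.002, -0.003, -0.228, 0.08, -0.003, 0.005, -0.002, -0.003, -0.228, 0.15, -0.003, 0.005, -0.002, -0.003, -0.228, 0.193, -0.003, 0.005, -0.002, -0.003, -0.228, 0.193, -0.003, 0.005, -0.002, -0.003, -0.228, 0.193, -0.003, 0.005, -0.002, -0.003, -0.228, 0.193, -0.003, 0.005, -0.002]}}

```text
time: 13.15
eef_pos: [0.5674, 0.0369, 0.305]
orientation: [[0.956, 0.19, 0.223], [0.185, -0.982, 0.043], [0.227, 0.0, -0.974]]
contact_force: [0.2, -0.1, -0.6]
opening: 0.59
```

```bash
python3 planb.py .0008 0 .002; python3 - <<'E'
from h import *
s=robot.camera("scene");o=robot.get_obs();T=np.array(o["orientation"]);p=np.array(o["eef_pos"])
Rs=np.c_[T[:,0],-T[:,1],-T[:,2]];c=p+T[:,2]*.1973
x0,y0,k=310,185,7
big=cv2.resize(s["pixels"][y0:y0+80,x0:x0+105],None,fx=k,fy=k,interpolation=cv2.INTER_CUBIC)
def dots(W,col):
    for q in proj(s,W): cv2.circle(big,tuple(int(v) for v in((q-[x0,y0]+.5)*k)),3,col,1)
dots(c+np.array([[x,y,.004] for x in(-.028,.028) for y in(-.07,.07)])@Rs.T,(0,255,255))
E0=np.array([.5547,.0359,.0640]);R=frame(10.99,13)
dots(E0+np.array([[x,y,.008] for x in(.038,.056) for y in(-.07,.07)])@R.T,(0,255,0))
cv2.imwrite("pics/s8.png",big)
E
```

```text
blue place shift/.25 [-0.0065 -0.003   0.09  ] turn/.5 [ 0.001  -0.0046 -0.0011] t 13.15 F [ 0.1837 -0.0844 -0.5812] open 0.5897368506015678
```

View pics/s8.png

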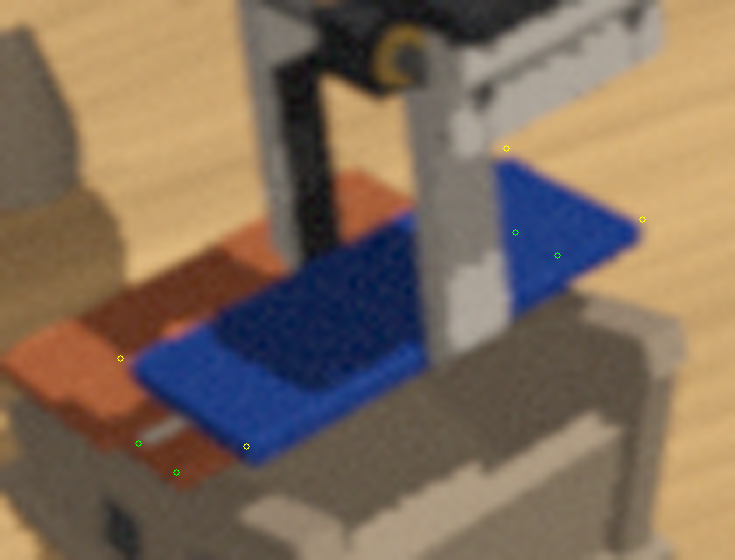

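The blue strip is held parallel above the red. It is about 0.5 mm off in y relative to the red, so I include that and descend.

Emit:
{"api": "apply_moves", "payload": {"commands": [-0.006, -0.0015, 0.05, 0.001, -0.003, -0.001, -0.006, -0.0015, 0.076, 0.001, -0.003, -0.001, -0.006, -0.0015, 0.076, 0.001, -0.003, -0.001, -0.006, -0.0015, 0.076, 0.001, -0.003, -0.001]}}

```text
time: 13.6
eef_pos: [0.5696, 0.0386, 0.2849]
orientation: [[0.957, 0.192, 0.219], [0.187, -0.981, 0.044], [0.224, -0.001, -0.975]]
contact_force: [0.5, -1.1, -0.6]
opening: 0.595
```

```bash
python3 planb.py .0008 0 .0015
```

```text
blue place shift/.25 [0.0021 0.0037 0.0092] turn/.5 [-0.002   0.0024  0.0019] t 13.6 F [ 0.4577 -1.1212 -0.5973] open 0.5947507648404287
```

Emit:
{"api": "apply_moves", "payload": {"commands": [0.001, 0.003, 0.004, -0.001, 0.001, 0.001, 0.001, 0.003, 0.008, -0.001, 0.001, 0.001, 0.001, 0.003, 0.008, -0.001, 0.001, 0.001]}}

```text
time: 13.9
eef_pos: [0.5706, 0.0379, 0.2835]
orientation: [[0.956, 0.191, 0.221], [0.186, -0.982, 0.043], [0.225, -0.0, -0.974]]
contact_force: [0.4, -0.4, -0.9]
opening: 0.591
```

Emit:
{"api": "apply_moves", "payload": {"commands": [0, 0, 0.002, 0, 0, 0, 0, 0, 0.004, 0, 0, 0, 0, 0, 0.004, 0, 0, 0]}}

```text
time: 14.2
eef_pos: [0.5708, 0.0379, 0.283]
orientation: [[0.956, 0.191, 0.221], [0.186, -0.982, 0.043], [0.225, 0.0, -0.974]]
contact_force: [-2.1, 0.1, 3.2]
opening: 0.588
```

```bash
python3 planb.py .0008 0 .0015
```

```text
blue place shift/.25 [-0.0004  0.0004  0.001 ] turn/.5 [-0.0003 -0.0003  0.0013] t 14.2 F [-2.1047  0.0708  3.2344] open 0.5880957756621142
```

Contact came within 0.3 mm of the prediction. I'll press slightly more, release and retreat.

Emit:
{"api": "apply_moves", "payload": {"commands": [0, 0, 0.001, 0, 0, 0, 0, 0, 0.001, 0, 0, 0]}}

```text
time: 14.4
eef_pos: [0.5709, 0.0379, 0.2829]
orientation: [[0.956, 0.191, 0.221], [0.186, -0.982, 0.043], [0.225, -0.0, -0.974]]
contact_force: [-3.2, 0.3, 6.0]
opening: 0.589
```

Emit:
{"api": "apply_moves", "payload": {"commands": [0, 0, -0.002, 0, 0, 0, 0, 0, -0.002, 0, 0, 0, 0, 0, -0.002, 0, 0, 0, 0, 0, -0.002, 0, 0, 0, 0, 0, -0.002, 0, 0, 0, 0, 0, -0.002, 0, 0, 0], "jaw": 0.6}}

```text
time: 15.0
eef_pos: [0.5707, 0.0379, 0.2826]
orientation: [[0.956, 0.191, 0.221], [0.186, -0.982, 0.043], [0.225, -0.0, -0.974]]
contact_force: [-1.2, -0.7, -1.0]
opening: 0.797
```

Emit:
{"api": "apply_moves", "payload": {"commands": [0, 0, -0.1, 0, 0, 0, 0, 0, -0.25, 0, 0, 0, 0, 0, -0.45, 0, 0, 0, 0.1, 0.1, -0.5, 0, 0, 0, 0.1, 0.3, -0.5, 0, 0, 0, 0.1, 0.5, -0.5, 0, 0, 0, 0.1, 0.7, -0.5, 0, 0, 0, 0.1, 1, -0.5, 0, 0, 0, 0.1, 1, -0.5, 0, 0, 0, 0.1, 1, -0.5, 0, 0, 0]}}

```text
time: 16.0
eef_pos: [0.6148, -0.2115, 0.4097]
orientation: [[0.957, 0.187, 0.221], [0.182, -0.982, 0.042], [0.225, 0.0, -0.974]]
contact_force: [0.4, 0.2, 0.2]
opening: 0.797
```

```bash
python3 - <<'E'
from h import *
import pickle,sys
s=robot.camera('scene');t=robot.camera('top');pickle.dump((s,t),open('p9.pkl','wb'))
cv2.imwrite('pics/s9.png',np.hstack([cv2.resize(s['pixels'][195:285,300:410],None,fx=3.6,fy=4),cv2.resize(t['pixels'][125:215,270:380],None,fx=3.6,fy=4,interpolation=cv2.INTER_CUBIC)]))
sys.argv=['x','p9.pkl']
from prof import *
xs=np.arange(-.044,.112,.002)
for z in(.008,.016):
    a=samp(t,xs,np.arange(-.055,.056,.002),z).mean(1);print(z," ".join(f"{x*1000:.0f}:{v[2]:.0f}/{v[0]:.0f}" for x,v in zip(xs,a)))
for x0,x1,z,n in((-.033,-.006,0,"fixed"),(.006,.03,.008,"red"),(.044,.066,.016,"blue lo"),(.066,.088,.016,"blue hi")):
  ys=np.arange(-.09,.0901,.0005);r=[]
  for x in np.arange(x0,x1,.003):
    v=samp(t,[x],ys,z)[0];f=v[:,1]/(v[:,2]+1) if n[0]!="b" else -v[:,0]/(v.sum(1)+1)
    g=np.gradient(cv2.GaussianBlur(f[None],(0,0),2)[0]);r.append((ys[np.argmin(np.where(ys<-.05,g,9))],ys[np.argmax(np.where(ys>.05,g,-9))]))
  r=np.median(r,0)*1000;print(n,r,r.mean(),r[1]-r[0])
# tilt of the red lower edge/blue lower edge: darkest / R-half crossing at both ends in the z=.008 plane
for ya,yb in((-.06,-.03),(.03,.06)):
    xx=np.arange(.02,.06,.0005);v=samp(t,xx,np.arange(ya,yb,.002),.008).mean(1)
    g=np.gradient(v[:,2]);print("blue lower edge near",ya,xx[np.argmin(g)]*1000)
    xx=np.arange(.08,.11,.0005);v=samp(t,xx,np.arange(ya,yb,.002),.016).mean(1);f=v[:,0]/v.sum(1);print("blue upper edge",xx[np.argmin(np.gradient(f))]*1000)
E
```

```text
0.008 -44:99/56 -42:103/55 -40:117/51 -38:138/47 -36:160/44 -34:173/42 -32:177/42 -30:178/42 -28:178/41 -26:177/41 -24:177/41 -22:177/41 -20:177/42 -18:177/41 -16:177/41 -14:178/42 -12:178/41 -10:176/41 -8:172/43 -6:163/48 -4:151/56 -2:147/63 0:153/63 2:165/56 4:175/48 6:178/43 8:178/42 10:178/42 12:178/42 14:178/42 16:178/42 18:177/42 20:177/42 22:177/42 24:178/42 26:178/42 28:176/41 30:170/41 32:157/44 34:138/54 36:115/72 38:92/94 40:72/112 42:60/123 44:56/127 46:55/128 48:55/128 50:55/128 52:55/128 54:55/128 56:55/128 58:55/128 60:55/128 62:55/129 64:55/129 66:55/129 68:55/129 70:55/129 72:55/129 74:55/129 76:55/129 78:55/129 80:55/129 82:55/130 84:55/130 86:55/130 88:58/130 90:73/128 92:106/123 94:150/113 96:186/101 98:208/93 100:217/90 102:219/90 104:220/90 106:219/90 108:219/90 110:219/89
0.016 -44:99/56 -42:102/55 -40:114/52 -38:135/48 -36:157/44 -34:172/42 -32:177/42 -30:178/42 -28:178/41 -26:177/41 -24:177/41 -22:177/41 -20:177/41 -18:177/41 -16:177/41 -14:178/42 -12:178/41 -10:176/41 -8:172/43 -6:163/47 -4:152/56 -2:146/63 0:153/63 2:165/55 4:175/47 6:178/43 8:178/42 10:178
[... 206 characters left out ...]
55/128 54:55/128 56:55/128 58:55/128 60:55/128 62:55/129 64:55/129 66:55/129 68:55/129 70:55/129 72:55/129 74:55/129 76:55/129 78:55/129 80:55/129 82:55/130 84:55/130 86:56/130 88:62/130 90:83/127 92:121/119 94:164/109 96:196/98 98:212/92 100:218/90 102:219/90 104:219/90 106:219/90 108:219/89 110:218/89
fixed [-68.5  69.5] 0.5000000000000853 138.0000000000001
red [-69.25  69.  ] -0.12499999999991473 138.2500000000001
blue lo [-68.5  68. ] -0.24999999999991473 136.5000000000001
blue hi [-68.  68.] 8.526512829121202e-14 136.0000000000001
blue lower edge near -0.06 35.000000000000014
blue upper edge 92.50000000000001
blue lower edge near 0.03 34.500000000000014
blue upper edge 91.50000000000001
```

View pics/s9.png

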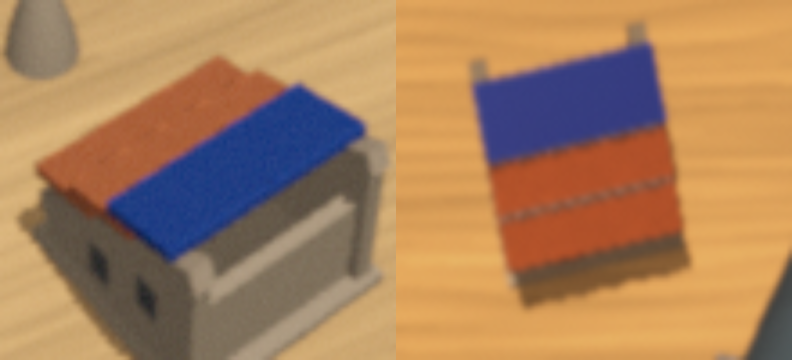

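The final picture shows all three strips stepped flat with their ends in line. The blue lower edge is about 1.3 mm below the middle of the red line, within camera accuracy, and the ends agree to within 0.8 mm. The arm is well clear, so I'm handing in.

```bash
python3 -c "
from station import robot
print(robot.job_done(),robot.get_obs()['time'])"
```

```text
the job is handed in; nothing more can be done
the job is handed in; nothing more can be done
```

The job is handed in: the red strip is laid over the fixed one and the blue strip over the red. The last clock reading before the hand-in was about 16 s, well under the 59 s limit. The short strips and look-alikes were not moved.

What the last checks with the top camera showed:

| Check | Result |
|---|---|
| Red strip's lower edge | On the fixed strip's white line to within about 0.5 mm |
| Red strip's own white line | Uphill, 38 mm above the fixed strip's line, as it should be |
| Blue strip's lower edge | About 1–2 mm below the middle of the red line, so it covers nearly all of the line |
| Ends of the three strips | In line to within about 0.8 mm |
| Lying flat | Both strips look flat and parallel in the pictures, and the blue touched down within 0.3 mm of the expected height |

**Blue offset:** I left it because it is within the 2 mm camera accuracy, and gripping it again could have moved the red strip.

**Checks that disagreed:**
- The red strip touched down about 2.4 mm higher than my first estimate of the roof. I pressed it to a contact force of about 31 N before easing off.
- The scene camera's measurement of the strip ends was biased by 2–6 mm along the ridge, so I used the top camera for the final numbers.

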